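# Take the make-up caddy off its deep hook and seat it in the tray

## Robot

A 7-joint arm with a two-finger parallel gripper is mounted at the origin on the work surface. World frame = base frame: x ahead of the robot, y to its left, z up, the work surface at z = 0. Lengths are in m, angles in rad, forces in N, time in s.
With the tool pointing down it reaches from about 0.4 to 0.85 m from the base axis. Payload 10.4 kg.
Tool frame: the origin (TCP) lies midway between the tips of the shut fingers; the grasp point (between the pads) lies 19 mm behind it; z points along the fingers, y is the line along which they close (so a half turn about z gives the same grasp; the last joint's range is limited). The gripper opens to 87 mm and grips with 3 to 60 N. Pads are 19 mm wide; open, the fingers measure 117 mm over their backs; the gripper's body (75 mm by 190 mm) begins 51 mm behind the grasp point.
Start: joints at [1.124, 0.332, -0.065, 1.46, 0.022, 1.35, -0.088], TCP at [0.257, -0.57, 0.223] pointing down, gripper open.
Joint ranges: [-2.6, 2.6], [-0.5, 2.12], [-1.47, 1.34], [0.16, 2.42], [-1.27, 4.41], [0.06, 2.06], [-2.6, 2.6]. Speed limits (rad/s): [2.22, 2.22, 2.79, 2.79, 3.14, 3.14, 3.14].

## Interface

Orientations are given as a unit quaternion [x, y, z, w].
In Python, from bench import r gives the robot as it stands.
- The arm moves only by the tool arm_command, never from a script. Its arguments are lists of equal length, an entry for each row: "xyz": the shift along the world's x, y, z in m, a list of three; "rot": the turn, a rotation vector about the world's x, y, z in rad, a list of three. In form: {"xyz": [[tx, ty, tz], ...], "rot": [[ax, ay, az], ...]}. A call has 1 to 20 rows; each row is the pose to reach, as a shift and turn from the pose commanded when the call began; what a row does not reach only later rows make up. A row lasts 1/12 s, in which the tool goes at most 41.7 mm and 7.16 degrees, less where a joint would pass 70% of its speed; a pose out of reach is approached as far as the arm can. A call with a gripper value outside its range is refused whole. "grip" is the opening, from 0 (shut) to 1 (fully open), set as the call begins (left out, the last holds). The fingers move at their own pace and stop on an object; "squeeze" is the grip in N (left out, the last holds). Time passes only in rows, so rows that repeat a pose let the fingers close. It gives the time, the measured TCP pose, the force, the opening and the grip force at its end, in the units of the state.
- r.read_state(): the state, without advancing time (a new reading comes with each control period).
- r.camera(name): name is "scene" or "top" or "wrist"; returns the picture (420x560x3 uint8, red, green, blue); there is no depth.
- r.camera_model(name): a dict with "fx", "fy", "cx", "cy" (pixels), "T" (4x4, takes a point from camera to world coordinates). Camera axes: x right, y up, looking along -z (the intrinsics and any distortion apply to the point x, -y, -z); pixel columns grow to the right and rows downward; lengths in m; the calibration is good to about 2 mm. A picture is of the moment at which its call begins: read the wrist's pose just before it. camera_model takes no time and is no camera call; for the wrist camera it gives the pose at the moment of the call.
- r.close_job(): hands the job in; it is judged then, once.
Trained networks look in the newest picture that a camera, given by its name, has taken for a name from the list of things; names that differ only in an ending like _2 or _b are one class to them, and where a whole thing is asked for, a point or a joint stands for the part that bears it (a point fixed in the world has none). Each returns a list of dicts, best first, with "conf" (0 to 1); they miss things now and then, are a little off and sometimes report something else, mostly with a low value. They report only what shows in the picture. A call takes as long as a camera call.
- r.look_for(label, camera): "at" ([x, y, z] in m, in the coordinates of the camera as it stood for that picture, good to about 4 mm: the middle of the surface that is visible of it).
- r.spot_point(label, camera): "at" ([x, y, z] in m, in the coordinates of the camera as it stood for that picture, good to about 4 mm: a listed point, or the origin of a listed thing).
The state is a dict: "time": time; "joint_positions": joint angles; "joint_vel": joint speeds; "joint_torque": joint torques, N m; "ee_pos": TCP position; "eef_rot": TCP orientation; "ft_force": force on the tool from outside, world axes, zero at the start; "torque": the same for the moment, N m; "width": finger opening in m; "grip_force": force on a finger pad.
Only numpy, scipy, OpenCV 4.12 (cv2) and the standard library are available. Lean on these libraries where they do the work, as an engineer would, in place of code of your own. Each camera call takes 0.05 s, during which the arm holds its last target. There are 200 camera calls.

## Task

Take the grey make-up caddy down from the deep upturned hook on the black ledge unit: lift it past the tip of the hook's front pin and draw it out through the narrow gap under the loose glass shelf, without straining the hook, bumping the unit or raising the glass. Keep its two jars in it and set it down gently, flat and square inside the low rim of the black tray on the counter, and let go. Leave everything else on the counter where it is.

Things in the scene. Friction and masses are not known exactly. Their poses are not given: they have to be found in the camera images.
- caddy: Grey open carry caddy, 0.3 kg or so (varies): box 130 (x) x 150 (y) x 45 mm high, 4 mm walls, divider along x at y=0 bearing the handle. Origin: centre of underside; z up; x runs from the handle to the hanger at its back (towards the unit's panel while it hangs). Starts hanging level, two rubber bumpers low on its back against the panel. It may turn a little in the fingers under load.
- caddy_handle (a point): Top centre of the caddy's handle, at caddy x=-30, y=0, z=145 mm: a bar 70 mm long (caddy x), 12 mm wide (y), 30 mm deep (z), open below it. Grip it from above across its 12 mm width. While the caddy hangs it is 53 mm in front of the glass shelf's front edge.
- caddy_bar (a point): Middle of the caddy's steel hanger bar, 6 mm thick, along caddy y, at caddy x=62, z=150 mm: the top of the hanger. It hangs on the hook's seat. The bar joins two 6 mm rods at y=-28 and +28 mm; the hook passes between them, in the opening from the box rim (z=45) to the bar.
- ledge_unit: Fixed black upright panel, 340 mm wide, 330 mm high, on a foot, with one big steel hook at y=0 and a glass shelf over it. Origin on the counter under the middle of the panel's front face; the front faces its own -x, y runs along the panel, z up. Hook and panel may take at most 15 N from the caddy. Small tools hang flat on it at y=-145 and +145 mm.
- hook_seat (a point): Where the hanger bar rests: top of the hook's shank, 11 mm out from the panel, 207 mm above the counter. In front of it a 16 mm wide boss, 14 to 30 mm out, from 36 below to 12 mm above the seat, holds a 7 mm upright pin, 14 to 21 mm out. The pin is screwed up or down by hand: its tip is 18 to 50 mm above the seat, different each time, not measured. Feel for it.
- glass_shelf (a joint): How far the glass shelf is raised off its brackets, m (0 at rest). It is 48 mm deep, 330 wide, 8 thick, front edge 50 mm out from the panel, its underside always 12 mm above the pin's tip (6 mm to spare for the bar), so its height varies and is not measured. It lies loose: a push up of about 5 N lifts it, with the two small bottles fixed on it. At most 3 mm allowed.
- tray: Fixed black tray on the counter, inside 142 (x) x 162 (y) mm, floor 4 mm thick, rim 4 mm thick and 14 mm above the counter. Origin: centre of its underside. The caddy goes in with its x along the tray's x, either way round, 6 mm free on each side. Press it with 40 N at most.
- jar_a: White jar, 40 mm across, 36 mm high, standing loose in the caddy on its +y side. Origin: centre of underside. It stays in the caddy.
- jar_b: Amber jar, same size, standing loose in the caddy on its -y side. It stays in the caddy.
- water_a: Water bottle, 64 mm across, 195 mm high, standing. Leave it. Origins of bystanders: centre of underside.
- water_b: A second water bottle like it. Leave it.
- spray: Small white bottle, 36 mm across, 100 mm high, standing. Leave it.
- marker: White marker pen 135 x 12 x 12 mm, lying. Leave it.
- case: White earphone case 55 x 48 x 24 mm. Leave it.
- sunglasses: Black sunglasses standing open, about 140 x 135 x 40 mm. Leave them.

How it is judged:
By the outcome, as a careful person would: the job done as asked, in the order asked, and still so for the second after the job is handed in, with the robot touching nothing.
It also fails if it takes over 59 s, if anything falls off the work surface, if the arm or the gripper's body presses on something with over 40 N, if the wrist force passes 120 N, or if a joint passes its speed limit or range.

## Working session

There is one attempt and no reset: what is moved stays moved. The work goes in short steps, Python scripts to look and compute and a tool call to move; the robot and the scene stay as the last step left them, time stands still between calls to the robot, and variables do not carry over. Pictures are saved under pics/ and viewed, at most 10 in all, crops included, and the job is handed in when it is done.

Besides the shell and the picture viewer there is one more tool, called as name(argument=value, ...), one argument or row to a line, values as JSON. arm_command: Moves the arm, as the interface text tells. Its arguments: {"type":"object","properties":{"xyz":{"type":"array"},"rot":{"type":"array"},"grip":{"type":"number"},"squeeze":{"type":"number"}},"required":["xyz","rot"]}

```bash
mkdir -p pics
cat > h.py <<'E'
import numpy as np, cv2
from bench import r
def snap(c,f=None):
    im=r.camera(c)
    if f: cv2.imwrite('pics/'+f,im[:,:,::-1])
    return im
def W(c,p):
    T=np.array(r.camera_model(c)["T"]); return T[:3,:3]@np.array(p)+T[:3,3]
def find(l,c,fn='spot_point',n=2):
    for d in getattr(r,fn)(l,c)[:n]: print(c,fn[:4],l,round(d['conf'],2),W(c,d['at']).round(4))
def px(c,P):
    m=r.camera_model(c);T=np.array(m["T"]);q=T[:3,:3].T@(np.array(P)-T[:3,3])
    return m['cx']+m['fx']*q[0]/-q[2], m['cy']+m['fy']*-q[1]/-q[2]
E
python3 - <<'E'
from h import *
print({k:v for k,v in r.read_state().items() if k in('time','ee_pos','eef_rot','ft_force','width')})
for c in('scene','top'):
    snap(c,c+'0.png')
    for l in('caddy','caddy_handle','caddy_bar','ledge_unit','hook_seat','tray'): find(l,c)
for l in('water_a','spray','marker','case','sunglasses'):find(l,'top')
for c in('scene','top','wrist'): print(r.camera_model(c))
E
```

```text
{'time': 0.0, 'ee_pos': array([ 0.25685691, -0.56934977,  0.22176068]), 'eef_rot': array([ 9.77628214e-01,  2.10339187e-01, -1.81181219e-04, -6.84862680e-04]), 'ft_force': array([-0.72127416,  0.44043575, -0.37669428]), 'width': 0.08720924108785098}
scene spot caddy 0.83 [ 0.4931 -0.336   0.0589]
scene spot caddy_handle 0.71 [ 0.4861 -0.3064  0.2029]
scene spot caddy_handle 0.54 [5.331e-01 1.384e-01 2.000e-04]
scene spot caddy_bar 0.65 [ 0.4975 -0.3951  0.2095]
scene spot ledge_unit 0.88 [ 0.5052 -0.4057  0.0035]
scene spot hook_seat 0.73 [ 0.5081 -0.3949  0.2108]
scene spot hook_seat 0.72 [ 6.615e-01  4.186e-01 -1.000e-04]
scene spot tray 0.71 [ 0.5342  0.1385 -0.0012]
top spot caddy 0.57 [ 0.4901 -0.3277  0.0612]
top spot caddy_handle 0.91 [ 0.4858 -0.3049  0.2082]
top spot caddy_handle 0.39 [ 0.4869 -0.3312  0.0592]
top spot caddy_bar 0.92 [ 0.4984 -0.3949  0.2071]
top spot ledge_unit 0.6 [ 0.5066 -0.4056  0.0012]
top spot hook_seat 0.8 [ 0.5029 -0.395   0.2063]
top spot tray 0.78 [0.5383 0.1393 0.004 ]
top spot water_a 0.93 [ 0.7157  0.3    -0.0017]
top spot water_a 0.63 [ 0.6704
[... 713 characters left out ...]
 'T': array([[-0.01087763,  0.99499047, -0.09937629,  0.4226668 ],
       [-0.99977595, -0.01262671, -0.01698865,  0.01049109],
       [-0.01815834,  0.09916923,  0.99490489,  1.20662188],
       [ 0.        ,  0.        ,  0.        ,  1.        ]])}
{'fx': 311.7693690245529, 'fy': 311.7693690245529, 'cx': 275.48261578248054, 'cy': 210.2903802777556, 'T': array([[ 4.11732789e-01,  8.71243574e-01,  2.67227889e-01,
         3.30219259e-01],
       [-9.11304587e-01,  3.93554364e-01,  1.20991369e-01,
        -5.34336983e-01],
       [ 2.44251128e-04, -2.93342115e-01,  9.56007502e-01,
         3.85220771e-01],
       [ 0.00000000e+00,  0.00000000e+00,  0.00000000e+00,
         1.00000000e+00]])}
```

View pics/scene0.png

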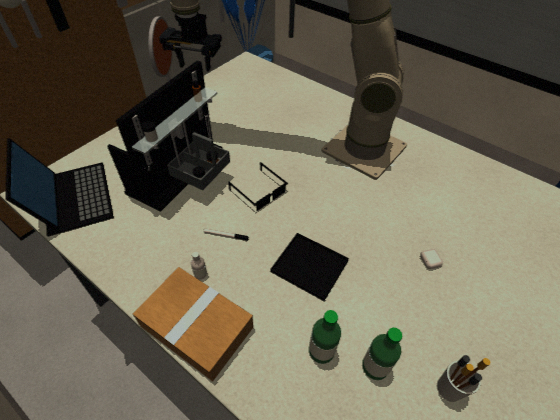

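View pics/top0.png

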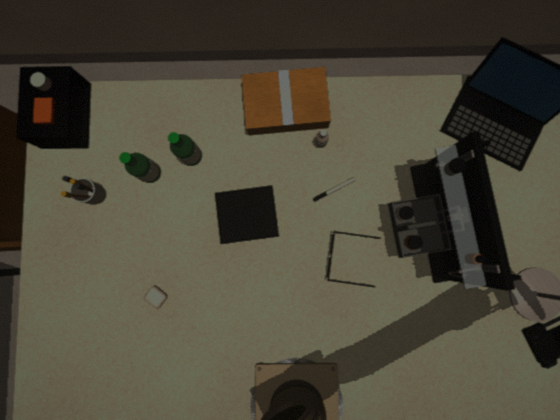

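The scene view shows the unit at about (165,135), the caddy at (200,160), the tray at (310,265) and the sunglasses at (258,190). The top view shows the tray at (247,214), and the glass's front edge running roughly from (437,150) to (462,287). Next I'll measure the yaws and the glass height.

```bash
cat >> h.py <<'E'
def ray(c,u,v,z):
    m=r.camera_model(c);T=np.array(m["T"]);d=T[:3,:3]@np.array([(u-m['cx'])/m['fx'],-(v-m['cy'])/m['fy'],-1]);o=T[:3,3]
    return o+d*(z-o[2])/d[2]
E
python3 - <<'E'
from h import *
im=cv2.imread('pics/top0.png');g=im.max(2)
m=(g[170:260,195:300]<45).astype(np.uint8)
n,l,s,c=cv2.connectedComponentsWithStats(m);k=1+s[1:,4].argmax()
p=np.argwhere(l==k)[:,::-1]+[195,170]
P=np.array([ray('top',u,v,.012)[:2] for u,v in p],np.float32)
print('tray',cv2.minAreaRect(P))
for c,b in(('top',(400,120,520,300)),('scene',(105,55,235,215))):
    g=cv2.cvtColor(cv2.imread(f'pics/{c}0.png'),cv2.COLOR_BGR2GRAY)
    L=cv2.createLineSegmentDetector().detect(g)[0][:,0]
    for a in L:
        if np.hypot(a[2]-a[0],a[3]-a[1])>28 and all(b[0]<a[i]<b[2] and b[1]<a[i+1]<b[3] for i in(0,2)):
            A=ray(c,a[0],a[1],.25);B=ray(c,a[2],a[3],.25);D=B-A
            print(c,a.round(1),A[:2].round(3),B[:2].round(3),'len',np.hypot(*D[:2]).round(3),'ang',np.degrees(np.arctan2(D[1],D[0])).round(1))
a=cv2.imread('pics/scene0.png')[60:215,110:240]; b=cv2.imread('pics/top0.png')[125:300,385:515]
f=lambda i:cv2.resize(i,None,fx=3,fy=3,interpolation=cv2.INTER_CUBIC)
A,B=f(a),f(b);A=cv2.copyMakeBorder(A,0,B.shape[0]-A.shape[0],0,0,0)
cv2.imwrite('pics/crop0.png',cv2.convertScaleAbs(np.hstack([A,B]),alpha=1.8))
E
```

```text
tray ((0.5358532667160034, 0.13822773098945618), (0.14758294820785522, 0.1680295169353485), 6.8831706047058105)
top [518.8 170.6 484.9 153.4] [ 0.606 -0.518] [ 0.648 -0.443] len 0.086 ang 61.0
top [483.8 153.9 510.7 272.8] [ 0.647 -0.441] [ 0.373 -0.485] len 0.277 ang -170.8
top [432.2 280.6 426.9 252.1] [ 0.357 -0.308] [ 0.421 -0.299] len 0.065 ang 8.1
top [478.9 253.5 461.4 173.2] [ 0.417 -0.416] [ 0.602 -0.387] len 0.187 ang 9.1
top [438.6 166.8 460.3 268.5] [ 0.618 -0.335] [ 0.384 -0.373] len 0.237 ang -170.9
top [415.3 196.9 409.4 167.9] [ 0.548 -0.278] [ 0.616 -0.267] len 0.069 ang 9.1
top [484.3 148.3 517.2 164.9] [ 0.66  -0.443] [ 0.62  -0.516] len 0.084 ang -118.9
scene [125.2 190.1 106.8 146.4] [ 0.779 -0.258] [ 0.71  -0.426] len 0.181 ang -112.3
scene [157.2 212.3 121.8 193.2] [ 0.776 -0.144] [ 0.791 -0.256] len 0.112 ang -82.6
scene [229.7 161.  202.3 189.9] [ 0.544 -0.134] [ 0.661 -0.115] len 0.119 ang 9.1
scene [160.7 139.4 216.3  91.4] [ 0.6   -0.337] [ 0.339 -0.382] len 0.265 ang -170.3
scene [187.5 183.7 160.  211.3] [ 0.669 -0.158] [ 0.77  -0.142] len 0.102 ang 9.2
scene [115.6 119.3 196.2  60.1] [ 0.624 -0.505] [ 0.249 -0.565] len 0.38 ang -170.8
scene [190.5 151.9 184.5 123.1] [ 0.584 -0.238] [ 0.51  -0.341] len 0.126 ang -125.6
```

View pics/crop0.png

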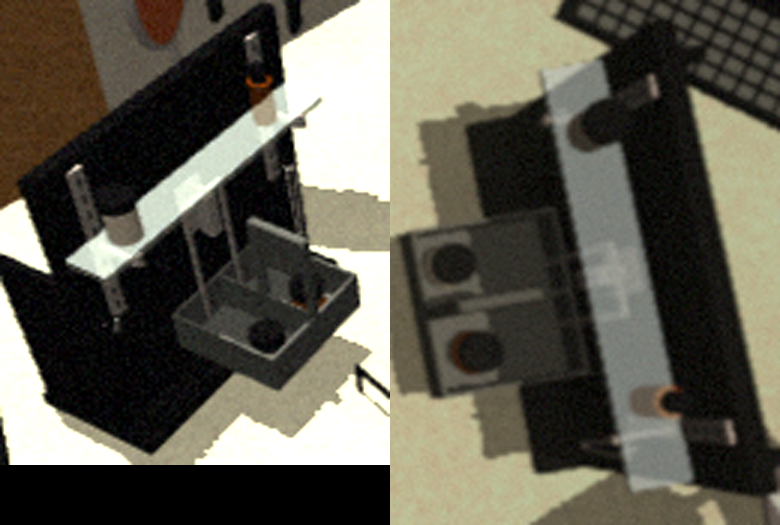

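arm_command(
  xyz=[
    [0,0,0.04],
    [0,0,0.08],
    [0,0,0.12],
    [0,0,0.16],
    [0,0.01,0.2],
    [0.015,0.03,0.21],
    [0.04,0.055,0.21],
    [0.065,0.08,0.21],
    [0.09,0.11,0.21],
    [0.115,0.14,0.21],
    [0.14,0.17,0.21],
    [0.165,0.2,0.21],
    [0.19,0.22,0.2],
    [0.21,0.24,0.18],
    [0.229,0.26,0.15],
    [0.229,0.26,0.12],
    [0.229,0.26,0.09],
    [0.229,0.26,0.08],
    [0.229,0.26,0.08],
    [0.229,0.26,0.08],
  ],
  rot=[
    [0,0,0.1],
    [0,0,0.2],
    [0,0,0.3],
    [0,0,0.4],
    [0,0,0.5],
    [0,0,0.6],
    [0,0,0.7],
    [0,0,0.8],
    [0,0,0.9],
    [0,0,1.0],
    [0,0,1.1],
    [0,0,1.2],
    [0,0,1.3],
    [0,0,1.305],
    [0,0,1.305],
    [0,0,1.305],
    [0,0,1.305],
    [0,0,1.305],
    [0,0,1.305],
    [0,0,1.305],
  ],
  grip=0.7,
)

```text
time: 2.62
ee_pos: [0.486, -0.3102, 0.3038]
eef_rot: [0.649, 0.76, 0.0, 0.0]
ft_force: [-0.7, -0.1, 0.4]
width: 0.061
grip_force: 0.0
```

Run:
```python
from h import *
snap('wrist','w1.png')
s=r.read_state();print(s['time'],s['ee_pos'],s['eef_rot'],s['ft_force'],s['torque'],s['joint_positions'])
for l in('caddy_handle','caddy_bar','hook_seat'): find(l,'wrist')
```

```text
2.6667 [ 0.48645759 -0.31033787  0.30463321] [6.49350124e-01 7.60488622e-01 2.08000695e-04 1.19553267e-03] [-0.97816304  0.34178631  0.20002994] [-0.03708026 -0.10211626  0.00854137] [ 0.83114182  0.22125907 -0.40964915  1.44380264  0.08804345  1.4921963
  0.58105027]
wrist spot caddy_handle 0.8 [ 0.4881 -0.3036  0.2088]
```

View pics/w1.png

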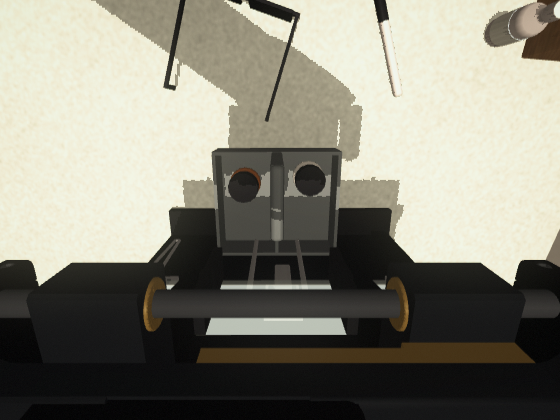

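The wrist view shows the handle upright at column ~277, with cx at 275, so it is centred and aligned between the fingers. Next I descend and grip.

arm_command(
  xyz=[
    [0,0,-0.03],
    [0,0,-0.06],
    [0,0,-0.09],
    [0,0,-0.11],
    [0,0,-0.12],
    [0,0,-0.13],
    [0,0,-0.13],
    [0,0,-0.13],
  ],
  rot=[
    [0,0,0],
    [0,0,0],
    [0,0,0],
    [0,0,0],
    [0,0,0],
    [0,0,0],
    [0,0,0],
    [0,0,0],
  ],
)

```text
time: 3.48
ee_pos: [0.4866, -0.31, 0.1737]
eef_rot: [0.649, 0.761, 0.0, 0.001]
ft_force: [0.1, 0.1, 0.6]
width: 0.061
grip_force: 0.0
```

arm_command(
  xyz=[
    [0,0,0],
    [0,0,0],
    [0,0,0],
    [0,0,0],
    [0,0,0],
    [0,0,0],
    [0,0,0],
    [0,0,0],
  ],
  rot=[
    [0,0,0],
    [0,0,0],
    [0,0,0],
    [0,0,0],
    [0,0,0],
    [0,0,0],
    [0,0,0],
    [0,0,0],
  ],
  grip=0,
  squeeze=45,
)

```text
time: 4.15
ee_pos: [0.486, -0.3097, 0.1726]
eef_rot: [0.649, 0.761, 0.0, 0.0]
ft_force: [-0.2, 0.6, 0.3]
width: 0.0155
grip_force: 0.0
```

arm_command(
  xyz=[
    [0,0,0],
    [0,0,0],
    [0,0,0],
    [0,0,0],
  ],
  rot=[
    [0,0,0],
    [0,0,0],
    [0,0,0],
    [0,0,0],
  ],
)

```text
time: 4.48
ee_pos: [0.4863, -0.3097, 0.1726]
eef_rot: [0.649, 0.761, 0.0, 0.0]
ft_force: [2.5, 0.4, -1.1]
width: 0.0116
grip_force: 45.0
```

Run:
```python
from h import *
s=r.read_state();print({k:np.round(s[k],4) for k in('ee_pos','ft_force','torque','width','grip_force')})
```

```text
{'ee_pos': array([ 0.4863, -0.3097,  0.1726]), 'ft_force': array([ 2.502 ,  0.3668, -1.1071]), 'torque': array([-0.106 , -0.496 ,  0.1205]), 'width': np.float64(0.0116), 'grip_force': np.float64(44.9905)}
```

arm_command(
  xyz=[
    [0,0,0.001],
    [0,0,0.003],
    [0,0,0.005],
    [0,0,0.007],
    [0,0,0.009],
    [0,0,0.01],
    [0,0,0.01],
    [0,0,0.01],
  ],
  rot=[
    [0,0,0],
    [0,0,0],
    [0,0,0],
    [0,0,0],
    [0,0,0],
    [0,0,0],
    [0,0,0],
    [0,0,0],
  ],
)

```text
time: 5.15
ee_pos: [0.486, -0.3097, 0.1826]
eef_rot: [0.649, 0.761, 0.0, 0.0]
ft_force: [-0.1, 0.2, -3.3]
width: 0.012
grip_force: 45.0
```

Run:
```python
from h import *
for i in range(3):
    snap('wrist','w2.png') if i==0 else snap('scene',f's2.png' if i==1 else None)
    s=r.read_state();print({k:np.round(s[k],4) for k in('ee_pos','ft_force','torque','width','grip_force')})
a=cv2.imread('pics/s2.png')[60:215,110:240]; b=cv2.imread('pics/w2.png')
A=cv2.resize(a,None,fx=2.5,fy=2.5,interpolation=cv2.INTER_CUBIC)
b=b[:,120:440];A=cv2.copyMakeBorder(A,0,420-A.shape[0],0,0,0)
cv2.imwrite('pics/c2.png',cv2.convertScaleAbs(np.hstack([A,b]),alpha=1.8))
```

```text
{'ee_pos': array([ 0.486 , -0.3097,  0.1825]), 'ft_force': array([-0.352 , -0.0205, -3.6412]), 'torque': array([ 0.0913, -0.171 ,  0.0254]), 'width': np.float64(0.0113), 'grip_force': np.float64(44.9919)}
{'ee_pos': array([ 0.486 , -0.3096,  0.1825]), 'ft_force': array([ 0.5941,  0.035 , -3.426 ]), 'torque': array([ 0.0707, -0.0912,  0.0141]), 'width': np.float64(0.0115), 'grip_force': np.float64(44.9918)}
{'ee_pos': array([ 0.486 , -0.3097,  0.1824]), 'ft_force': array([ 0.2481,  0.1546, -2.9167]), 'torque': array([ 0.0606, -0.0823,  0.0705]), 'width': np.float64(0.0117), 'grip_force': np.float64(44.9918)}
```

View pics/c2.png

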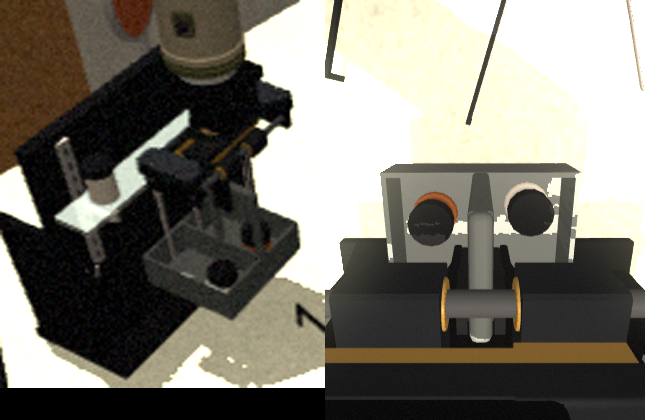

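The scene crop shows the caddy lifted level off the seat, and the wrist view shows the handle held squarely between the pads at about (480,300). Next I feel upward for the glass.

arm_command(
  xyz=[
    [0,0,0.002],
    [0,0,0.004],
    [0,0,0.006],
    [0,0,0.008],
    [0,0,0.01],
    [0,0,0.01],
    [0,0,0.01],
  ],
  rot=[
    [0,0,0],
    [0,0,0],
    [0,0,0],
    [0,0,0],
    [0,0,0],
    [0,0,0],
    [0,0,0],
  ],
  squeeze=60,
)

```text
time: 5.88
ee_pos: [0.4861, -0.3097, 0.1927]
eef_rot: [0.649, 0.761, 0.0, 0.0]
ft_force: [-0.7, 0.5, -4.3]
width: 0.0113
grip_force: 60.0
```

```bash
cat > st.py <<'E'
from h import *
R=[]
for i in range(4):
    r.camera('wrist'); s=r.read_state(); R.append(np.r_[s['ee_pos'],s['ft_force'],s['torque']])
print(s['time'],np.mean(R,0).round(4),s['width'],s['grip_force'])
T=np.array(r.camera_model('wrist')['T'])
E
python3 st.py
```

```text
6.0833 [ 0.486  -0.3097  0.1925 -0.2533 -0.2067 -3.7087  0.1009 -0.1047  0.0157] 0.011557628849471743 59.99208753928542
```

arm_command(
  xyz=[
    [0,0,0.001],
    [0,0,0.002],
    [0,0,0.003],
    [0,0,0.003],
    [0,0,0.003],
  ],
  rot=[
    [0,0,0],
    [0,0,0],
    [0,0,0],
    [0,0,0],
    [0,0,0],
  ],
)

```text
time: 6.5
ee_pos: [0.4861, -0.3098, 0.1957]
eef_rot: [0.649, 0.761, 0.0, 0.0]
ft_force: [-0.6, -0.5, -2.4]
width: 0.0115
grip_force: 60.0
```

```bash
python3 st.py
```

```text
6.7 [ 0.486  -0.3097  0.1955 -0.1078 -0.1709 -3.7024  0.0439 -0.1045  0.    ] 0.0115394715989846 59.99208642169833
```

arm_command(
  xyz=[
    [0,0,0.0005],
    [0,0,0.001],
    [0,0,0.0015],
    [0,0,0.0015],
    [0,0,0.0015],
  ],
  rot=[
    [0,0,0],
    [0,0,0],
    [0,0,0],
    [0,0,0],
    [0,0,0],
  ],
)

```text
time: 7.12
ee_pos: [0.486, -0.3097, 0.1971]
eef_rot: [0.649, 0.761, 0.0, 0.0]
ft_force: [0.5, 0.4, -3.7]
width: 0.0114
grip_force: 60.0
```

```bash
python3 st.py
```

```text
7.3167 [ 0.486  -0.3097  0.1971  0.0258 -0.1486 -3.2928  0.0395 -0.0846 -0.0057] 0.011650365567558838 59.99180741608143
```

arm_command(
  xyz=[
    [0,0,0.0005],
    [0,0,0.001],
    [0,0,0.0015],
    [0,0,0.0015],
  ],
  rot=[
    [0,0,0],
    [0,0,0],
    [0,0,0],
    [0,0,0],
  ],
)

```text
time: 7.65
ee_pos: [0.4861, -0.3098, 0.1988]
eef_rot: [0.649, 0.761, 0.0, 0.0]
ft_force: [0.1, -0.5, -3.2]
width: 0.0113
grip_force: 60.0
```

```bash
python3 st.py
```

```text
7.85 [ 4.860e-01 -3.097e-01  1.986e-01  1.147e-01 -1.759e-01 -3.159e+00
  5.690e-02 -6.920e-02  1.600e-03] 0.011659877286158917 59.992069602012634
```

arm_command(
  xyz=[
    [0,0,0.0005],
    [0,0,0.001],
    [0,0,0.0015],
    [0,0,0.0015],
  ],
  rot=[
    [0,0,0],
    [0,0,0],
    [0,0,0],
    [0,0,0],
  ],
)

```text
time: 8.18
ee_pos: [0.4859, -0.3095, 0.1997]
eef_rot: [0.649, 0.761, 0.0, -0.0]
ft_force: [-0.8, -0.9, -6.8]
width: 0.0118
grip_force: 60.0
```

```bash
python3 st.py
```

```text
8.3833 [ 0.4859 -0.3095  0.1997  0.5294  0.4353 -7.3501  0.4279 -0.1512  0.0307] 0.011894712371756716 59.99057365581393
```

Glass contact: an extra 4 N with a matching moment, at TCP z ≈ 0.199. I'll back off 3.5 mm and test-pull 1.5 mm outward.

arm_command(
  xyz=[
    [0,0,-0.002],
    [0,0,-0.0035],
    [0,0,-0.0035],
    [0,0,-0.0035],
  ],
  rot=[
    [0,0,0],
    [0,0,0],
    [0,0,0],
    [0,0,0],
  ],
)

```text
time: 8.72
ee_pos: [0.4862, -0.3099, 0.1968]
eef_rot: [0.649, 0.761, -0.0, 0.0]
ft_force: [0.8, -0.7, -3.3]
width: 0.0115
grip_force: 60.0
```

```bash
python3 st.py
```

```text
8.9167 [ 0.4862 -0.3099  0.1968 -0.6235  0.5856 -3.5251  0.0345 -0.0982 -0.0059] 0.011669278830190364 59.99203825369477
```

arm_command(
  xyz=[
    [-0.0001,0.0008,0],
    [-0.0002,0.0015,0],
    [-0.0002,0.0015,0],
  ],
  rot=[
    [0,0,0],
    [0,0,0],
    [0,0,0],
  ],
)

```text
time: 9.17
ee_pos: [0.4859, -0.308, 0.1966]
eef_rot: [0.649, 0.761, 0.0, 0.0]
ft_force: [-0.3, 0.3, -3.7]
width: 0.0114
grip_force: 60.0
```

```bash
python3 st.py
```

```text
9.3667 [ 0.4859 -0.3082  0.1966 -0.0828  0.1493 -4.0133  0.0432 -0.0912  0.007 ] 0.0115619151397132 59.99185150489211
```

arm_command(
  xyz=[
    [-0.0002,0.001,0],
    [-0.0003,0.002,0],
    [-0.0005,0.003,0],
    [-0.0005,0.003,0],
  ],
  rot=[
    [0,0,0],
    [0,0,0],
    [0,0,0],
    [0,0,0],
  ],
)

```text
time: 9.7
ee_pos: [0.4854, -0.3049, 0.1966]
eef_rot: [0.649, 0.761, 0.0, 0.0]
ft_force: [-0.2, 0.3, -3.7]
width: 0.0117
grip_force: 60.0
```

```bash
python3 st.py
```

```text
9.9 [ 0.4854 -0.3052  0.1966  0.2272  0.199  -3.7731  0.0659 -0.1109  0.0261] 0.011672355422624582 59.99176533892751
```

arm_command(
  xyz=[
    [-0.0003,0.002,0],
    [-0.0006,0.004,0],
    [-0.001,0.006,0],
    [-0.001,0.006,0],
  ],
  rot=[
    [0,0,0],
    [0,0,0],
    [0,0,0],
    [0,0,0],
  ],
)

```text
time: 10.23
ee_pos: [0.4845, -0.2986, 0.1967]
eef_rot: [0.649, 0.761, 0.0, 0.0]
ft_force: [0.4, -0.1, -3.9]
width: 0.0116
grip_force: 60.0
```

```bash
python3 st.py
```

```text
10.4333 [ 0.4844 -0.2991  0.1966 -0.038  -0.4788 -3.6763  0.0583 -0.0952  0.0057] 0.011820010700992886 59.99190542846918
```

arm_command(
  xyz=[
    [-0.0005,0.003,0],
    [-0.001,0.006,0],
    [-0.0016,0.01,0],
    [-0.0022,0.014,0],
    [-0.0029,0.018,0],
    [-0.0035,0.022,0],
    [-0.0042,0.026,0],
    [-0.0048,0.03,0],
    [-0.0054,0.034,0],
    [-0.0061,0.038,0],
    [-0.0067,0.042,0],
    [-0.0075,0.047,0],
    [-0.0083,0.052,0],
    [-0.0091,0.057,0],
    [-0.01,0.062,0],
    [-0.0107,0.067,0],
    [-0.0115,0.072,0],
    [-0.0125,0.078,0],
    [-0.0134,0.084,0],
    [-0.0134,0.084,0],
  ],
  rot=[
    [0,0,0],
    [0,0,0],
    [0,0,0],
    [0,0,0],
    [0,0,0],
    [0,0,0],
    [0,0,0],
    [0,0,0],
    [0,0,0],
    [0,0,0],
    [0,0,0],
    [0,0,0],
    [0,0,0],
    [0,0,0],
    [0,0,0],
    [0,0,0],
    [0,0,0],
    [0,0,0],
    [0,0,0],
    [0,0,0],
  ],
)

```text
time: 12.1
ee_pos: [0.471, -0.2136, 0.1967]
eef_rot: [0.649, 0.761, 0.0, -0.0]
ft_force: [0.3, 0.6, -3.7]
width: 0.0118
grip_force: 60.0
```

Run:
```python
from h import *
snap('scene','s3.png');find('caddy_bar','scene');find('caddy_handle','scene');snap('top');find('caddy_bar','top');find('tray','top');find('caddy','top')
s=r.read_state();print(s['time'],s['ee_pos'],s['ft_force'],s['joint_positions'])
cv2.imwrite('pics/c3.png',cv2.convertScaleAbs(cv2.resize(cv2.imread('pics/s3.png')[50:250,100:340],None,fx=3,fy=3,interpolation=2),alpha=1.8))
```

```text
scene spot caddy_handle 0.73 [ 0.4722 -0.2118  0.2303]
top spot tray 0.76 [ 5.348e-01  1.391e-01 -2.000e-04]
top spot tray 0.44 [ 0.5099 -0.2038  0.0902]
top spot caddy 0.65 [ 0.4728 -0.2347  0.0832]
12.45 [ 0.47087653 -0.21553622  0.19651563] [ 0.06072692  0.32483376 -5.03285941] [ 0.77379889  0.14563934 -0.46973063  1.75708318  0.06910158  1.25521978
  0.44438721]
```

View pics/c3.png

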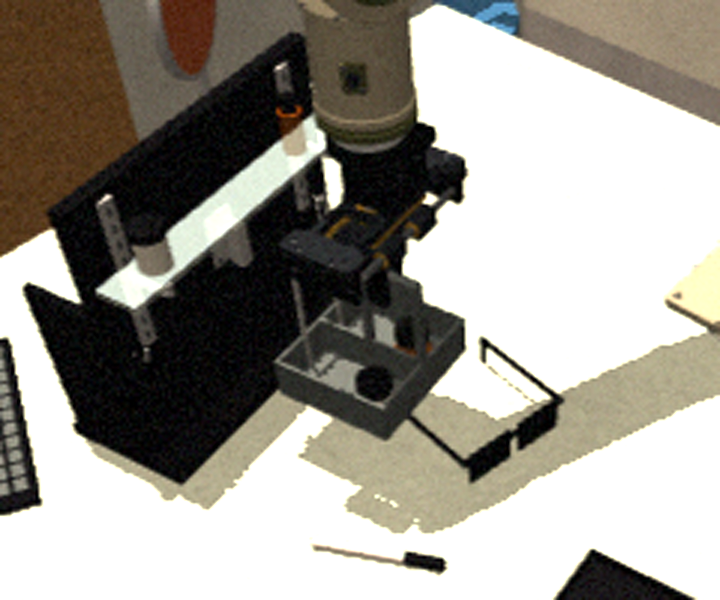

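The caddy is out of the unit and level, with its bar free at about (300,300), and the shelf and bottles are in place. Next I carry it over the tray while turning +1.53 rad.

arm_command(
  xyz=[
    [0.0006,0.005,0.003],
    [0.0018,0.0155,0.006],
    [0.0036,0.031,0.01],
    [0.006,0.0515,0.014],
    [0.0084,0.072,0.017],
    [0.0109,0.093,0.019],
    [0.0133,0.1135,0.02],
    [0.0157,0.134,0.02],
    [0.0181,0.1545,0.02],
    [0.0205,0.175,0.02],
    [0.0229,0.196,0.02],
    [0.0253,0.2165,0.02],
    [0.0277,0.237,0.02],
    [0.0302,0.2575,0.02],
    [0.0326,0.278,0.02],
    [0.035,0.299,0.02],
    [0.0374,0.3195,0.02],
    [0.0392,0.335,0.02],
    [0.0404,0.3455,0.02],
    [0.041,0.3505,0.02],
  ],
  rot=[
    [0,0,0.0225],
    [0,0,0.0676],
    [0,0,0.135],
    [0,0,0.225],
    [0,0,0.315],
    [0,0,0.4055],
    [0,0,0.4957],
    [0,0,0.586],
    [0,0,0.676],
    [0,0,0.766],
    [0,0,0.856],
    [0,0,0.946],
    [0,0,1.036],
    [0,0,1.1265],
    [0,0,1.2166],
    [0,0,1.307],
    [0,0,1.397],
    [0,0,1.4645],
    [0,0,1.5095],
    [0,0,1.532],
  ],
)

```text
time: 14.12
ee_pos: [0.5118, 0.137, 0.2168]
eef_rot: [-0.062, 0.998, 0.0, 0.0]
ft_force: [-0.7, -0.3, -2.3]
width: 0.0116
grip_force: 60.0
```

arm_command(
  xyz=[
    [0,0,-0.005],
    [0,0,-0.015],
    [0,0,-0.03],
    [0,0,-0.045],
    [0,0,-0.055],
    [0,0,-0.06],
    [0,0,-0.06],
    [0,0,-0.06],
    [0,0,-0.06],
  ],
  rot=[
    [0,0,0],
    [0,0,0],
    [0,0,0],
    [0,0,0],
    [0,0,0],
    [0,0,0],
    [0,0,0],
    [0,0,0],
    [0,0,0],
  ],
)

```text
time: 14.87
ee_pos: [0.5124, 0.1353, 0.1573]
eef_rot: [-0.059, 0.998, 0.0, 0.001]
ft_force: [0.1, -0.1, -4.2]
width: 0.012
grip_force: 60.0
```

Run:
```python
from h import *
s=r.read_state();print(s['time'],s['ee_pos'],s['eef_rot'],s['ft_force'],s['joint_positions'])
for c in('wrist','top','scene'):
    snap(c,c+'4.png')
    for l in('caddy','tray','caddy_handle','caddy_bar'): find(l,c)
a=cv2.imread('pics/scene4.png')[180:320,240:380];b=cv2.imread('pics/wrist4.png');
A=cv2.resize(a,(420,420),interpolation=2)
cv2.imwrite('pics/c4.png',cv2.convertScaleAbs(np.hstack([A,b[:,90:460]]),alpha=1.8))
```

```text
14.8667 [0.51239995 0.13529834 0.15729755] [-5.93861455e-02  9.98234935e-01  9.83988971e-05  5.39307342e-04] [ 0.05987923 -0.05635118 -4.16077   ] [ 0.39172945  0.27174271 -0.84000643  1.76327519  0.2162315   1.20134548
  1.18104007]
wrist spot caddy 0.59 [0.5396 0.14   0.0471]
wrist spot caddy_handle 0.84 [0.5066 0.1363 0.1939]
top spot tray 0.53 [ 0.6059 -0.116   0.0029]
top spot caddy_handle 0.68 [ 0.5095 -0.4056  0.0013]
top spot caddy_bar 0.85 [0.5963 0.1407 0.1942]
scene spot caddy 0.75 [0.5342 0.1358 0.046 ]
scene spot tray 0.73 [ 0.4024 -0.1612  0.0039]
scene spot tray 0.7 [5.312e-01 1.355e-01 4.000e-04]
scene spot caddy_handle 0.71 [0.5083 0.1318 0.1867]
scene spot caddy_bar 0.84 [0.5988 0.1459 0.1928]
scene spot caddy_bar 0.72 [ 0.4042 -0.164   0.0015]
```

View pics/c4.png

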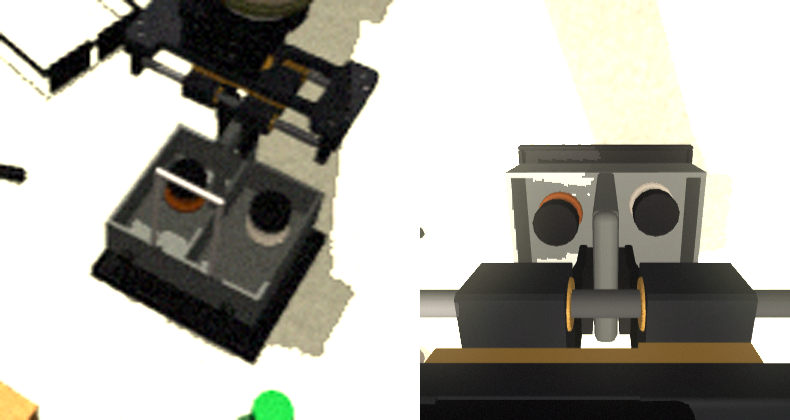

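The scene and wrist views show the caddy above the tray, centred sideways: the tray's rear edge spans columns 518–692 and the caddy rim 507–707, both centred near 605. I'll check x by projecting the tray model into the pictures.

Run:
```python
from h import *
a=np.radians(6.9);R=np.array([[np.cos(a),-np.sin(a)],[np.sin(a),np.cos(a)]])
def tr(o,x,y,z): return np.r_[np.array(o)+R@[x,y],z]
o=(.5357,.1385);c=(.5362,.1382);zb=.157-.1126
w=cv2.imread('pics/wrist4.png');s=cv2.imread('pics/scene4.png')
w=cv2.convertScaleAbs(w,alpha=1.8);s=cv2.convertScaleAbs(s,alpha=2.2)
W2=cv2.resize(w,None,fx=3,fy=3,interpolation=2);S2=cv2.resize(s,None,fx=3,fy=3,interpolation=2)
def poly(im,cam,P,col):
    q=np.array([px(cam,p) for p in P]);cv2.polylines(im,[((q+.5)*3-.5).round().astype(int)],True,col,1);return q.round(1)
for cam,im in(('wrist',W2),('scene',S2)):
    print(cam,poly(im,cam,[tr(o,x,y,.014) for x,y in((-75,-85),(-75,85),(75,85),(75,-85)) for x,y in[(x/1e3,y/1e3)]],(0,0,255)))
    print(cam,poly(im,cam,[tr(c,x,y,zb+.045) for x,y in((-65,-75),(-65,75),(65,75),(65,-75)) for x,y in[(x/1e3,y/1e3)]],(0,255,0)))
A=W2[400:560,500:1130];B=S2[620:920,780:1080];B=cv2.copyMakeBorder(B,0,0,0,330,0)
cv2.imwrite('pics/c5.png',np.vstack([A,B]))
```

```text
wrist [[185.4 147.2]
 [361.6 147.1]
 [350.6 284.6]
 [197.1 284.7]]
wrist [[171.6 172.1]
 [373.4 171.9]
 [359.5 320.5]
 [186.6 320.6]]
scene [[296.7 233. ]
 [348.6 258.8]
 [324.3 299.7]
 [269.6 269.8]]
scene [[299.2 220.9]
 [347.8 244.4]
 [325.6 280.6]
 [274.7 253.7]]
```

View pics/c5.png

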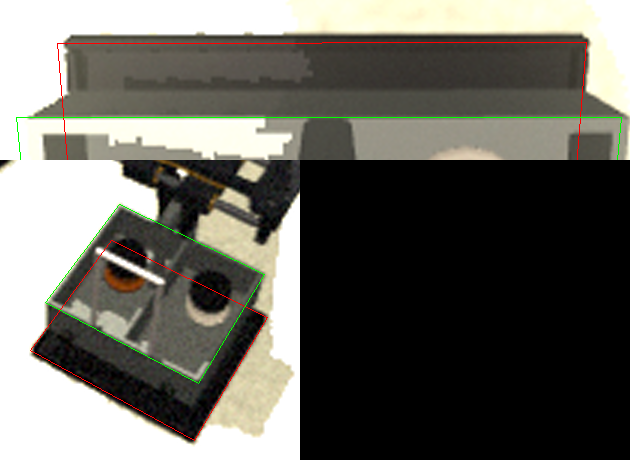

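The tray's rear edge appears about 2 px further back than projected (row 37 vs 43 at 3x) and everything else fits. I'll shift −1 mm in x and lower.

arm_command(
  xyz=[
    [-0.001,0,-0.004],
    [-0.001,0,-0.01],
    [-0.001,0,-0.017],
    [-0.001,0,-0.024],
    [-0.001,0,-0.029],
    [-0.001,0,-0.033],
    [-0.001,0,-0.036],
    [-0.001,0,-0.036],
    [-0.001,0,-0.036],
  ],
  rot=[
    [0,0,0],
    [0,0,0],
    [0,0,0],
    [0,0,0],
    [0,0,0],
    [0,0,0],
    [0,0,0],
    [0,0,0],
    [0,0,0],
  ],
)

```text
time: 16.37
ee_pos: [0.5109, 0.1355, 0.1211]
eef_rot: [-0.06, 0.998, -0.0, -0.0]
ft_force: [-5.3, -1.5, 5.1]
width: 0.0114
grip_force: 60.0
```

```bash
python3 st.py
```

```text
16.5667 [ 0.5109  0.1354  0.1211 -5.0328 -1.3784  4.9432 -0.1744  0.7719 -0.0538] 0.011929996342974156 59.99595567584038
```

arm_command(
  xyz=[
    [0,0,-0.001],
    [0,0,-0.002],
    [0,0,-0.003],
    [0,0,-0.0035],
    [0,0,-0.0035],
  ],
  rot=[
    [0,0,0],
    [0,0,0],
    [0,0,0],
    [0,0,0],
    [0,0,0],
  ],
)

```text
time: 16.98
ee_pos: [0.5095, 0.1355, 0.1191]
eef_rot: [-0.06, 0.998, -0.001, -0.001]
ft_force: [-21.6, -6.1, 30.2]
width: 0.0117
grip_force: 60.0
```

```bash
python3 st.py
```

```text
17.1833 [ 5.09500e-01  1.35500e-01  1.19100e-01 -2.20915e+01 -5.67090e+00
  3.02667e+01 -1.06490e+00  4.13130e+00 -7.00000e-03] 0.011694314111217487 59.99966036528349
```

arm_command(
  xyz=[
    [0,0,0.004],
    [0,0,0.01],
    [0,0,0.02],
    [0,0,0.025],
    [0,0,0.025],
    [0,0,0.025],
  ],
  rot=[
    [0,0,0],
    [0,0,0],
    [0,0,0],
    [0,0,0],
    [0,0,0],
    [0,0,0],
  ],
)

```text
time: 17.68
ee_pos: [0.5112, 0.1353, 0.1424]
eef_rot: [-0.059, 0.998, 0.0, 0.0]
ft_force: [0.3, -1.3, -3.9]
width: 0.0111
grip_force: 60.0
```

```bash
python3 st.py
python3 - <<'E'
from h import *
snap('scene','s6.png');snap('wrist','w6.png');
for c in('wrist','scene'):
  for l in('caddy','caddy_handle','caddy_bar'): find(l,c,n=1)
s=cv2.convertScaleAbs(cv2.imread('pics/s6.png')[190:310,250:370],alpha=2.4)
w=cv2.convertScaleAbs(cv2.imread('pics/w6.png')[120:350,160:400],alpha=1.8)
cv2.imwrite('pics/c6.png',np.hstack([cv2.resize(s,(400,400),interpolation=2),cv2.resize(w,(400,400),interpolation=2)]))
E
```

```text
17.8833 [ 0.5108  0.1351  0.1417  0.2002 -0.086  -3.3911  0.1107 -0.0437  0.0065] 0.011341380932784105 59.99951122328639
wrist spot caddy 0.73 [0.536  0.1382 0.0322]
wrist spot caddy_handle 0.63 [0.5065 0.1375 0.1772]
scene spot caddy 0.79 [0.5342 0.1355 0.0302]
scene spot caddy_handle 0.91 [0.5043 0.1341 0.1741]
scene spot caddy_bar 0.95 [0.5944 0.1398 0.1807]
```

View pics/c6.png

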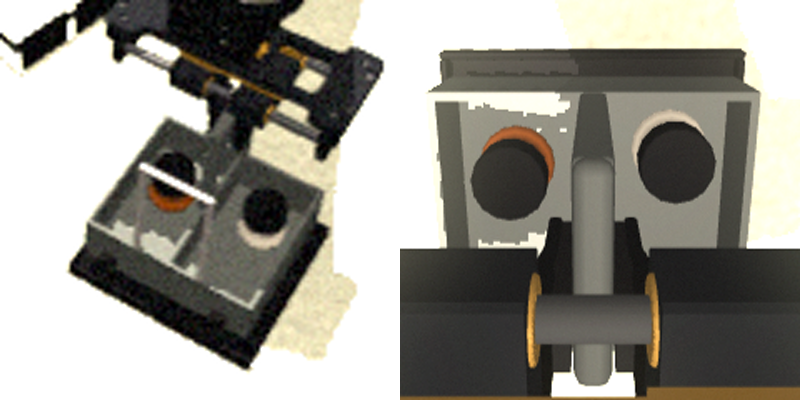

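The views show that the two bumpers sticking out low on the caddy's back rode onto the far rim. With them it is about 138 mm long in 142 mm, so I shift 4 mm toward −x and lower again gently.

arm_command(
  xyz=[
    [-0.002,0,-0.003],
    [-0.004,-0.0005,-0.008],
    [-0.004,-0.0005,-0.013],
    [-0.004,-0.0005,-0.016],
    [-0.004,-0.0005,-0.018],
    [-0.004,-0.0005,-0.0195],
    [-0.004,-0.0005,-0.0205],
    [-0.004,-0.0005,-0.0205],
  ],
  rot=[
    [0,0,0],
    [0,0,0],
    [0,0,0],
    [0,0,0],
    [0,0,0],
    [0,0,0],
    [0,0,0],
    [0,0,0],
  ],
)

```text
time: 18.95
ee_pos: [0.5069, 0.1348, 0.1214]
eef_rot: [-0.06, 0.998, 0.0, -0.0]
ft_force: [0.0, 0.8, -3.4]
width: 0.0118
grip_force: 60.0
```

```bash
python3 st.py
```

```text
19.15 [ 0.507   0.1348  0.1217  0.22    0.5565 -3.2189  0.1175 -0.0679 -0.0238] 0.011741314403902593 59.999521281570196
```

arm_command(
  xyz=[
    [0,0,-0.001],
    [0,0,-0.002],
    [0,0,-0.003],
    [0,0,-0.003],
  ],
  rot=[
    [0,0,0],
    [0,0,0],
    [0,0,0],
    [0,0,0],
  ],
)

```text
time: 19.48
ee_pos: [0.5068, 0.1347, 0.1183]
eef_rot: [-0.06, 0.998, 0.0, -0.0]
ft_force: [0.6, -0.2, -4.1]
width: 0.0115
grip_force: 60.0
```

```bash
python3 st.py
```

```text
19.6833 [ 0.5069  0.1348  0.1185  0.1372  0.06   -3.6014  0.0856 -0.0653  0.0043] 0.011163648165030566 59.999551847577095
```

arm_command(
  xyz=[
    [0,0,-0.0005],
    [0,0,-0.001],
    [0,0,-0.0015],
    [0,0,-0.0015],
  ],
  rot=[
    [0,0,0],
    [0,0,0],
    [0,0,0],
    [0,0,0],
  ],
)

```text
time: 20.02
ee_pos: [0.5068, 0.1347, 0.1169]
eef_rot: [-0.06, 0.998, 0.0, -0.0]
ft_force: [-0.5, 0.6, -3.1]
width: 0.0113
grip_force: 60.0
```

```bash
python3 st.py
```

```text
20.2167 [ 0.5069  0.1348  0.1171  0.279  -0.1382 -2.9853  0.099  -0.0547 -0.0106] 0.01150635980873912 59.999400889500976
```

arm_command(
  xyz=[
    [0,0,-0.0005],
    [0,0,-0.001],
    [0,0,-0.001],
  ],
  rot=[
    [0,0,0],
    [0,0,0],
    [0,0,0],
  ],
)

```text
time: 20.47
ee_pos: [0.5074, 0.1348, 0.1166]
eef_rot: [-0.059, 0.998, 0.0, 0.0]
ft_force: [0.4, -1.3, 1.5]
width: 0.0115
grip_force: 60.0
```

```bash
python3 st.py
```

```text
20.6667 [ 5.0740e-01  1.3480e-01  1.1660e-01  6.1330e-01 -1.1732e+00  2.9489e+00
 -5.1500e-02 -3.1600e-02 -1.5000e-03] 0.011212990854557084 60.000102147459984
```

arm_command(
  xyz=[
    [0,0,-0.0005],
    [0,0,-0.0008],
    [0,0,-0.0008],
  ],
  rot=[
    [0,0,0],
    [0,0,0],
    [0,0,0],
  ],
)

```text
time: 20.92
ee_pos: [0.5075, 0.1348, 0.1165]
eef_rot: [-0.059, 0.998, -0.0, 0.001]
ft_force: [-3.4, -2.9, 13.5]
width: 0.0111
grip_force: 60.0
```

```bash
python3 st.py
```

```text
21.1167 [ 0.5075  0.1348  0.1165 -3.1001 -2.6634 13.7    -0.4643  0.853  -0.0185] 0.011599060408375854 60.001255525276065
```

It is on the tray floor at exactly the expected height. I'll relieve the press and let go.

arm_command(
  xyz=[
    [0,0,0.0005],
    [0,0,0.001],
    [0,0,0.001],
  ],
  rot=[
    [0,0,0],
    [0,0,0],
    [0,0,0],
  ],
  squeeze=15,
)

```text
time: 21.37
ee_pos: [0.5072, 0.1348, 0.1164]
eef_rot: [-0.06, 0.998, 0.0, 0.0]
ft_force: [1.3, -0.0, 3.7]
width: 0.0115
grip_force: 15.0
```

arm_command(
  xyz=[
    [0,0,0],
    [0,0,0],
    [0,0,0],
    [0,0,0],
    [0,0,0],
    [0,0,0],
  ],
  rot=[
    [0,0,0],
    [0,0,0],
    [0,0,0],
    [0,0,0],
    [0,0,0],
    [0,0,0],
  ],
  grip=0.5,
)

```text
time: 21.87
ee_pos: [0.5069, 0.1348, 0.1162]
eef_rot: [-0.06, 0.998, 0.0, -0.0]
ft_force: [-1.1, -0.5, 0.5]
width: 0.0404
grip_force: 0.0
```

arm_command(
  xyz=[
    [0,0,0.005],
    [0,0,0.015],
    [0,0,0.03],
    [0,0,0.05],
    [0,0,0.08],
    [0,0,0.11],
    [0,0,0.14],
    [-0.02,0,0.17],
    [-0.05,0,0.19],
    [-0.08,0,0.2],
    [-0.1,0,0.2],
    [-0.1,0,0.2],
  ],
  rot=[
    [0,0,0],
    [0,0,0],
    [0,0,0],
    [0,0,0],
    [0,0,0],
    [0,0,0],
    [0,0,0],
    [0,0,0],
    [0,0,0],
    [0,0,0],
    [0,0,0],
    [0,0,0],
  ],
)

```text
time: 22.87
ee_pos: [0.4045, 0.136, 0.3184]
eef_rot: [-0.061, 0.998, -0.001, 0.002]
ft_force: [0.2, -0.1, -0.4]
width: 0.0435
grip_force: 0.0
```

Run:
```python
from h import *
snap('scene','s7.png');snap('top','t7.png');find('caddy','scene');find('caddy','top')
for l in('caddy_handle','caddy_bar','jar_a','tray'):find(l,'top');find(l,'scene')
s=cv2.convertScaleAbs(cv2.imread('pics/s7.png')[50:320,100:370],alpha=1.8)
w=cv2.convertScaleAbs(cv2.imread('pics/t7.png')[160:280,190:310],alpha=2.4)
cv2.imwrite('pics/c7.png',np.hstack([cv2.resize(s,(400,400),interpolation=2),cv2.resize(w,(400,400),interpolation=2)]))
```

```text
scene spot caddy 0.86 [0.5297 0.1374 0.0052]
scene spot caddy 0.53 [ 6.627e-01  4.193e-01 -2.000e-04]
top spot caddy 0.76 [0.5298 0.142  0.0042]
top spot caddy_handle 0.58 [0.4986 0.1357 0.1509]
scene spot caddy_handle 0.9 [0.5007 0.1319 0.1477]
top spot caddy_bar 0.95 [0.5916 0.1444 0.1541]
scene spot caddy_bar 0.73 [0.5884 0.143  0.1566]
top spot jar_a 0.58 [0.5183 0.0949 0.0082]
top spot jar_a 0.47 [0.4995 0.1726 0.0098]
scene spot jar_a 0.57 [0.5123 0.0955 0.0121]
scene spot jar_a 0.45 [0.4959 0.1722 0.009 ]
```

View pics/c7.png

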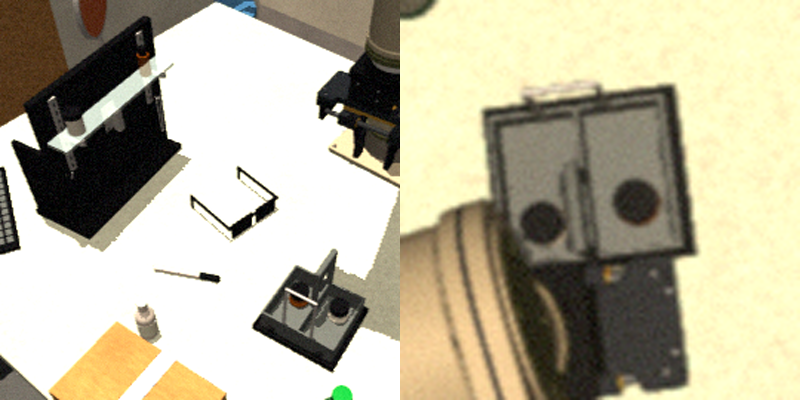

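The final views show the caddy flat and square in the tray with both jars in it, the gripper clear, and the shelf, sunglasses, marker and spray unmoved.

```bash
python3 -c "
from bench import r
print(r.close_job())"
```

```text
the job is handed in; nothing more can be done
None
```

The caddy is off the hook and sits flat inside the tray rim with both jars in it, released and handed in at about 23 s; while feeling for the pin I pressed the glass with about 4 N, and the first set-down caught its bumpers on the rim (about 30 N up, 22 N sideways), so I lifted and shifted it 4 mm.

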